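# Release the ratchet of a pad press and ease its drum slack

### The arm

A 6-joint arm with a two-finger parallel gripper is mounted at the origin on a cart in front of the work surface, level with it; the furniture and walls round the work are solid. World frame = base frame: x ahead of the robot, y to its left, z up, the work surface at z = 0. Lengths are in mm, angles in rad, forces in N, time in s.
With the tool pointing down it reaches from about 350 to 975 mm from the base axis. Payload 7.1 kg.
Tool frame: the origin (TCP) lies at the very end of the fingers, on their centre line; the grasp point (between the pads) lies ctrl.hold_point_z behind it (ctrl.hold_point_z is the distance from the TCP to the grasp point, in mm); z points along the fingers, y is the line along which they close (so a half turn about z gives the same grasp; the last joint's range is limited). The gripper opens to 88 mm and grips with 3 to 60 N. Pads are 20 mm wide; open, the fingers measure 115 mm over their backs; the gripper's body (75 mm by 178 mm) begins 61 mm behind the grasp point.
Start: joints at [1.163, 0.423, 1.63, -0, 1.089, -0.019], TCP at [236.892, 578.349, 222.675] pointing down, gripper open.
Joint ranges: [-3, 3], [-0.9, 2.11], [0.09, 2.58], [-1.31, 4.45], [0.11, 2.69], [-2.54, 2.54]. Speed limits (rad/s): [2.39, 2.39, 3.01, 3.14, 3.14, 3.14].

### API

Orientations are given as a rotation vector (axis times angle).
In Python, from workcell import ctrl gives the robot as it stands. The module is installed in compiled form; this text tells all that it offers.
- The arm moves only by the shell command python3 -m creep 'ROWS'. ROWS is JSON, a list of rows, each an object with "translation": the shift along the tool's x, y, z in mm, a list of three; "angular": the turn, a rotation vector about the tool's x, y, z in rad, a list of three; "jaw": the opening, from 0 (shut) to 1 (fully open). A call has exactly 8 rows; each row is the pose to reach, as a shift and turn from the pose commanded when the call began, along the tool's axes at that moment; what a row does not reach only later rows make up. A row lasts 1/8 s, in which the tool goes at most 62.5 mm and 10.7 degrees, less where a joint would pass 70% of its speed; a pose out of reach is approached as far as the arm can. A call with a gripper value outside its range is refused whole. The fingers move at their own pace and stop on an object; the grip force is fixed at half the most. Time passes only in rows, so rows that repeat a pose let the fingers close, or fill a call up. It gives the time, the measured TCP pose, the force, the opening and the grip force at its end, in the units of the state.
- ctrl.get_obs(): the state, without advancing time (a new reading comes with each control period).
- ctrl.get_image(name): name is "side" or "top"; returns the picture (400x640x3 uint8, red, green, blue); there is no depth.
- ctrl.camera_info(name): a dict with "camera_matrix" (3x3 intrinsics, pixels), "world_from_camera" (4x4, takes a point from camera to world coordinates). Camera axes: x right, y up, looking along -z (the intrinsics and any distortion apply to the point x, -y, -z); pixel columns grow to the right and rows downward; lengths in mm; the calibration is good to about 2 mm. A picture is of the moment at which its call begins. camera_info takes no time and is no camera call.
- ctrl.close_job(): hands the job in; it is judged then, once.
Trained networks look in the newest picture that a camera, given by its name, has taken for a name from the list of things; names that differ only in an ending like _2 or _b are one class to them, and where a whole thing is asked for, a point or a joint stands for the part that bears it (a point fixed in the world has none). Each returns a list of dicts, best first, with "score" (0 to 1); they miss things now and then, are a little off and sometimes report something else, mostly with a low value. They report only what shows in the picture. A call takes as long as a camera call.
- ctrl.look_for(camera, label): "rect" ([left, top, right, bottom] in pixels, round what is visible of it).
The state is a dict: "t": time; "qpos": joint angles; "qvel": joint speeds; "joint_torque": joint torques, N m; "ee_pos": TCP position; "orientation": TCP orientation; "ft_force": force on the tool from outside, world axes, zero at the start; "moment": the same for the moment, N m; "width": finger opening in mm; "grasp_force": force on a finger pad.
Only numpy, scipy, OpenCV 4.12 (cv2) and the standard library are available. Lean on these libraries where they do the work, as an engineer would, in place of code of your own. Each camera call takes 0.05 s, during which the arm holds its last target. There are 200 camera calls.

### The job

The glue on the memo pads in the press is dry, so take the pressure off: throw the pawl's lever right over, wind the crank just a touch tighter until the pawl springs clear of the ratchet wheel, and then ease the crank all the way back to slack, keeping hold of its load so that it never flies back. Be gentle with crank and lever, never force them against their stops, leave the lever thrown over and do not disturb the other things on the desk.

Things in the scene. Friction and masses are not known exactly. Their poses are not given: they have to be found in the camera images.
- press: pad press: grey base plate 260 x 160 x 12 mm fixed to the desk, two memo pads clamped on it. Origin: centre of its underside; x runs along the long side from drum to fence, y across, z up. In this frame the drum axis is at x -75, y 0 mm, the lever pivot at x -37, y 41 mm. Ratchet wheel: 36 mm tip radius, top at z 36 mm. Jaw and pads: x above -30 mm, up to z 34 mm; fence at the far end to z 44 mm
- drum_axis (a point): point on the drum's upright axis, 70 mm above the desk (height of the middle of the crank handle); axes as the press
- drum (a joint): drum and crank angle, rad: 0 = slack, at its stop; grows as it is wound tighter, counter-clockwise from above. A spring pulls it to slack: 9 to 11 N at the handle as found, 2 to 3 N at slack. At first the pawl holds it near 1.53. A stop pin blocks the crank arm 0.07 to 0.12 past that, where exactly is not known. With the pawl off and no hand on it, it flies back
- crank_grip (a point): middle of the crank handle, an upright black peg of 14 mm diameter (18 mm at its lowest 4 mm), standing from 49 to 91 mm above the desk on the dark crank arm, 50 mm from the drum axis; does not spin on the arm. Seen from the drum axis it lies at the angle drum - 2.356 rad, counted counter-clockwise from the press's x axis
- lever (a joint): angle of the pawl's throw-over lever, rad: 0 = pawl sprung into the wheel; 0.95 = right over (solid stop), pawl sprung away from the wheel. Grows clockwise from above. Stiff, needs 2 to 4 N at its tab, stays where it is left
- lever_tab (a point): the lever's upright steel tab, 11 mm diameter, from 43 to 75 mm above the desk, 40 mm from the lever pivot; the point is on its axis 58.5 mm above the desk. Seen from the pivot it lies at the angle 2.094 rad - lever, counted counter-clockwise from the press's x axis
- lever_pivot (a point): point on the upright axis of lever and pawl, 58.5 mm above the desk; axes as the press
- pawl_nose (a point): nose of the pawl, a dark steel bar 8 mm high under the lever, on the same pivot and sprung to the lever; nose 39 mm from the pivot, 32.5 mm above the desk. Its y in the press frame is 33 mm in the wheel, over 42 mm when clear. With the lever over, it stays pinched under the loaded tooth until the crank is wound 0.02 to 0.05 rad tighter, then springs clear by itself
- stop_collar: steel collar round the drum axis below the crank arm (origin on the axis, 37.5 mm above the desk), with two short arms that each carry a 7 mm stop pin 44 mm from the axis, tops 48.5 mm above the desk: one stops the crank arm at slack, the other (adjustable, stiff) just past the wound position. A person feels the crank land on them; more than 15 N on a pin would bend it
- lever_stop: steel post of 6 mm diameter, top 45 mm above the desk, against which the lever comes to rest at 0.95 rad; origin at its foot. More than 12 N on it would bend it. The tab is farther out than the post: 40 against 25 mm from the pivot
- mug: white coffee mug, 82 x 118 x 94 mm, bystander; origin at the centre of its underside
- glue_stick: upright glue stick, 27 mm diameter, 90 mm tall, bystander; origin at the centre of its underside
- stapler: black stapler, 146 x 36 x 46 mm, bystander; origin at the centre of its underside
- tape: roll of clear tape lying flat, 94 mm across, 48 mm tall, bystander; origin at the centre of its underside

How it is judged:
By the outcome, as a careful person would: the job done as asked, in the order asked, and still so for the second after the job is handed in, with the robot touching nothing.
It also fails if it takes over 61 s, if anything falls off the work surface, if the arm or the gripper's body presses on something with over 40 N, if the wrist force passes 120 N, or if a joint passes its speed limit or range.

## Working session

There is one attempt and no reset: what is moved stays moved. The work goes in short steps, Python scripts to look and compute and a shell command to move; the robot and the scene stay as the last step left them, time stands still between calls to the robot, and variables do not carry over. Pictures are saved under pics/ and viewed, at most 10 in all, crops included, and the job is handed in when it is done.

```bash
mkdir -p pics; python3 - <<'E'
from workcell import ctrl
import cv2
o=ctrl.get_obs(); print(o['t'],o['ee_pos'],o['orientation'],o['width'],ctrl.hold_point_z)
for n in('top','side'):
    im=ctrl.get_image(n); cv2.imwrite(f'pics/{n}0.png',im[:,:,::-1])
    ci=ctrl.camera_info(n); print(n,ci)
    for l in ('press','crank_grip','lever_tab','pawl_nose','stop_collar','lever_stop','mug','glue_stick','stapler','tape','drum','lever'):
        print(l,[(d['rect'],round(d['score'],2)) for d in ctrl.look_for(n,l)[:2]])
E
```

```text
0.0 [236.69178787 577.84301837 221.90724985] [-6.06799529e-01 -3.08213823e+00  2.37321918e-03] 87.75454337610645 18.700000000000003
top {'camera_matrix': array([[472.94387417,   0.        , 321.69868817],
       [  0.        , 472.94387417, 194.28457248],
       [  0.        ,   0.        ,   1.        ]]), 'world_from_camera': array([[-8.36838031e-03,  9.87512527e-01, -1.57318085e-01,
         4.52328406e+02],
       [-9.99754783e-01, -1.14880431e-02, -1.89314423e-02,
         1.40617504e+02],
       [-2.05023134e-02,  1.57121083e-01,  9.87366508e-01,
         1.14491098e+03],
       [ 0.00000000e+00,  0.00000000e+00,  0.00000000e+00,
         1.00000000e+00]])}
press [([290.2, 173.4, 415.4, 274.9], 0.81)]
crank_grip [([310.6, 196.0, 336.5, 232.6], 0.61)]
lever_tab [([330.3, 178.7, 349.5, 202.7], 0.72)]
pawl_nose []
stop_collar [([306.5, 207.9, 338.9, 225.1], 0.55)]
lever_stop []
mug [([262.5, 144.2, 308.0, 181.2], 0.6), ([405.4, 147.5, 447.2, 189.9], 0.25)]
glue_stick [([248.8, 203.5, 263.9, 218.3], 0.55), ([327.5, 178.3, 349.3, 205.7], 0.24)]
stapler [([201.0, 158.7, 251.3, 204.9]
[... 550 characters left out ...]
      [-2.34664925e-03,  8.91351311e-01,  4.53307107e-01,
         5.09732824e+02],
       [ 0.00000000e+00,  0.00000000e+00,  0.00000000e+00,
         1.00000000e+00]])}
press [([311.5, 172.7, 396.3, 244.0], 0.59)]
crank_grip [([327.8, 186.2, 367.1, 221.1], 0.58)]
lever_tab [([315.0, 184.5, 337.0, 210.6], 0.67)]
pawl_nose [([324.8, 200.4, 335.4, 210.0], 0.59)]
stop_collar [([339.9, 210.5, 352.1, 219.5], 0.39)]
lever_stop []
mug [([268.5, 198.6, 314.6, 254.5], 0.56)]
glue_stick [([347.5, 222.5, 361.2, 268.6], 0.94)]
stapler [([282.5, 259.0, 348.8, 311.7], 0.68)]
tape [([284.2, 155.6, 319.8, 190.1], 0.86)]
drum [([326.7, 184.3, 367.3, 219.2], 0.7)]
lever [([315.7, 189.0, 335.4, 211.3], 0.68)]
```

```bash
python3 - <<'E'
import cv2
a=cv2.imread('pics/top0.png')[130:290,240:450]; b=cv2.imread('pics/side0.png')[145:275,260:410]
cv2.imwrite('pics/topc.png',cv2.resize(a,None,fx=3.7,fy=3.7,interpolation=cv2.INTER_CUBIC))
cv2.imwrite('pics/sidec.png',cv2.resize(b,None,fx=4.5,fy=4.5,interpolation=cv2.INTER_CUBIC))
E
```

```text
(no output)
```

View pics/topc.png

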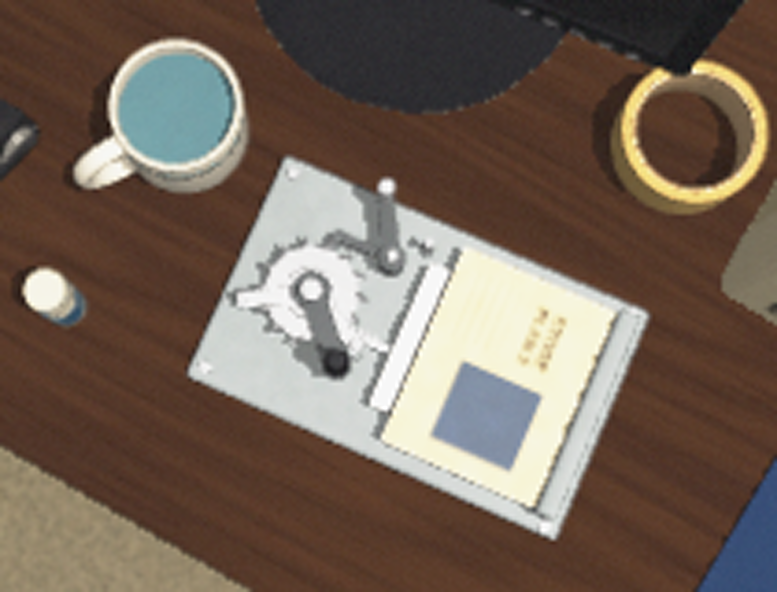

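View pics/sidec.png

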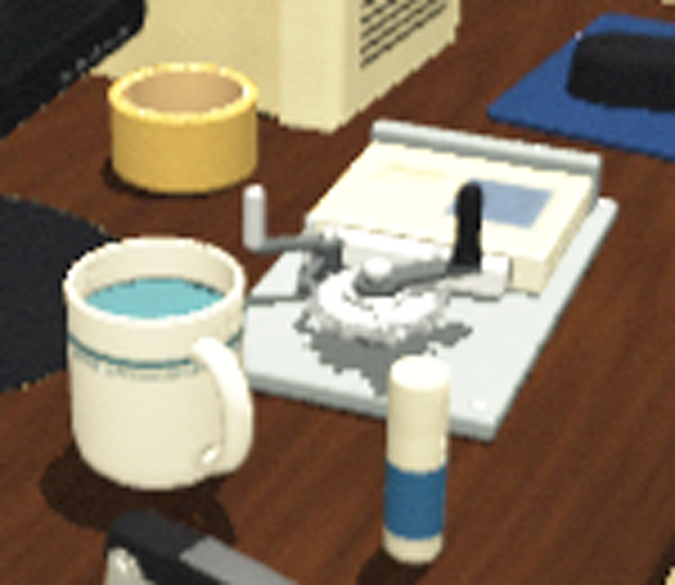

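The top view shows the press centred near crop (420,345), with the tab top at (387,187) and the peg top at (336,360). The side view shows the tab top at (255,190), the peg top at (470,187) and the near plate corner at (490,430). I'll fit the press pose to these points.

```bash
cat > h.py <<'E'
import numpy as np
from scipy.optimize import least_squares
from workcell import ctrl
CI={n:ctrl.camera_info(n) for n in('top','side')}
def proj(n,p):
    T=np.linalg.inv(CI[n]['world_from_camera']); c=T[:3,:3]@p+T[:3,3]
    u=CI[n]['camera_matrix']@np.array([c[0],-c[1],-c[2]]); return u[:2]/u[2]
def W(pr,x,y,z):
    c,s=np.cos(pr[2]),np.sin(pr[2]); return np.array([pr[0]+c*x-s*y,pr[1]+s*x+c*y,z])
def grip(pr,d,z=70): a=d-2.356; return W(pr,-75+50*np.cos(a),50*np.sin(a),z)
def tab(pr,l,z=58.5): a=2.094-l; return W(pr,-37+40*np.cos(a),41+40*np.sin(a),z)
E
python3 - <<'E'
from h import *
T=lambda u,v:np.array([240+u/3.7,130+v/3.7]); S=lambda u,v:np.array([260+u/4.5,145+v/4.5])
C=lambda x,y:(lambda p:W(p,x,y,12))
ob=[('top',C(-130,80),T(285,155)),('top',C(130,80),T(648,315)),('top',C(130,-80),T(553,538)),('top',C(-130,-80),T(190,375)),
('top',lambda p:grip(p,p[3],91),T(337,357)),('top',lambda p:tab(p,0,75),T(387,185)),
('side',lambda p:grip(p,p[3],90),S(471,187)),('side',lambda p:tab(p,0,75),S(255,188)),('side',C(130,-80),S(615,204)),('side',C(-130,-80),S(491,428))]
f=lambda p:np.concatenate([proj(n,g(p))-o for n,g,o in ob])
for pr0 in [(420,100,-2),(420,100,-0.4)]:
    r=least_squares(f,[*pr0,1.53],x_scale=[10,10,.1,.1],loss='soft_l1'); print(r.x,r.cost)
    if r.cost<40:
        p=r.x; np.save('p.npy',p); print(np.round(f(p).reshape(-1,2),1))
        print('axis',W(p,-75,0,70),'piv',W(p,-37,41,58)); 
        for l in(0,.5,.95):print('tab',l,tab(p,l))
        for d in(0,.5,1,1.53,1.57,1.6):print('grip',d,grip(p,d))
from scipy.spatial.transform import Rotation as R
print(R.from_rotvec(ctrl.get_obs()['orientation']).as_matrix().round(3))
E
```

```text
[561.68248847  89.05405979  -2.00081428   1.53431923] 6.256682912707907
[[-0.2 -0.1]
 [ 0.4 -0.3]
 [ 0.1  1.2]
 [-1.9  0.2]
 [-0.5  0.8]
 [-0.5  0.5]
 [-1.3 -0.9]
 [-1.1 -0.6]
 [ 0.1 -1.5]
 [-0.4 -2. ]]
axis [592.94902258 157.22592969  70.        ] piv [614.37460084 105.59314363  58.        ]
tab 0 [654.20105491 109.31518019  58.5       ]
tab 0.5 [651.11004182  89.76571882  58.5       ]
tab 0.95 [640.56853794  75.36273411  58.5       ]
grip 0 [575.54256391 204.09825837  70.        ]
grip 0.5 [555.20162656 190.01516716  70.        ]
grip 1 [544.10256824 167.90412704  70.        ]
grip 1.53 [545.40577162 141.7456426   70.        ]
grip 1.57 [546.06284753 139.85680222  70.        ]
grip 1.6 [546.60494039 138.45824347  70.        ]
[561.68248848  89.05405985  -2.00081428   1.53431924] 6.256682912707668
[[-0.2 -0.1]
 [ 0.4 -0.3]
 [ 0.1  1.2]
 [-1.9  0.2]
 [-0.5  0.8]
 [-0.5  0.5]
 [-1.3 -0.9]
 [-1.1 -0.6]
 [ 0.1 -1.5]
 [-0.4 -2. ]]
axis [592.94902228 157.22592989  70.        ] piv [614.37460077 105.59314392  58.        ]
tab 0 [654.20105483 109.31518066  58.5       ]
tab 0.5 [651.11004182  89.76571928  58.5       ]
tab 0.95 [640.568538    75.36273453  58.5       ]
grip 0 [575.5425634  204.09825849  70.        ]
grip 0.5 [555.20162611 190.01516718  70.        ]
grip 1 [544.10256789 167.90412702  70.        ]
grip 1.53 [545.40577139 141.74564258  70.        ]
grip 1.57 [546.0628473  139.85680221  70.        ]
grip 1.6 [546.60494017 138.45824346  70.        ]
[[-0.925  0.379  0.   ]
 [ 0.379  0.925  0.   ]
 [-0.     0.    -1.   ]]
```

View pics/top0.png

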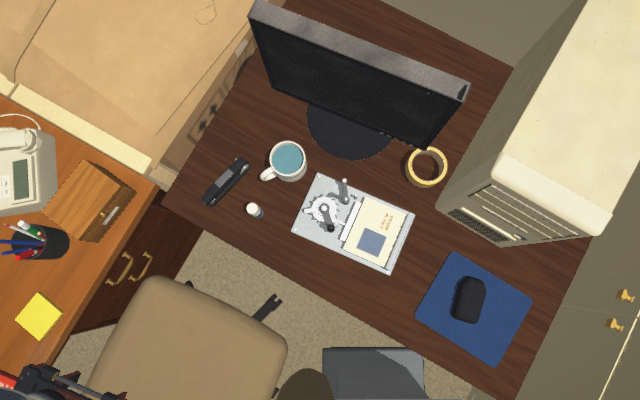

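View pics/side0.png

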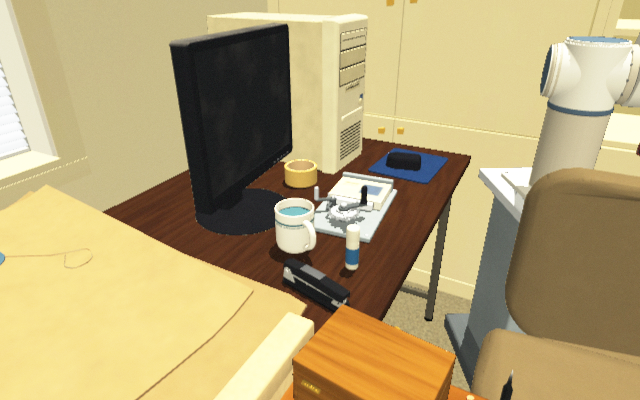

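The top view shows the monitor well behind the press and the mug to its upper left. The tool's y axis is already in line with the lever's push chord. Next I'll move to above the tab.

```bash
python3 -m creep '[{"translation":[-50,-24,0],"angular":[0,0,0],"jaw":0.5},{"translation":[-106,-52,0],"angular":[0,0,0],"jaw":0.5},{"translation":[-162,-79,0],"angular":[0,0,0],"jaw":0.5},{"translation":[-218,-106,0],"angular":[0,0,0],"jaw":0.5},{"translation":[-274,-134,0],"angular":[0,0,0],"jaw":0.5},{"translation":[-330,-161,0],"angular":[0,0,0],"jaw":0.5},{"translation":[-386,-188,0],"angular":[0,0,0],"jaw":0.5},{"translation":[-440,-215,0],"angular":[0,0,0],"jaw":0.5}]'
python3 -m creep '[{"translation":[-42,-20,10],"angular":[0,0,0],"jaw":0.5},{"translation":[-84,-41,30],"angular":[0,0,0],"jaw":0.5},{"translation":[-126,-61,50],"angular":[0,0,0],"jaw":0.5},{"translation":[-126,-61,80],"angular":[0,0,0],"jaw":0.5},{"translation":[-126,-61,105],"angular":[0,0,0],"jaw":0.5},{"translation":[-126,-61,120],"angular":[0,0,0],"jaw":0.5},{"translation":[-126,-61,120],"angular":[0,0,0],"jaw":0.5},{"translation":[-126,-61,120],"angular":[0,0,0],"jaw":0.5}]'
python3 - <<'E'
from h import *
import cv2
o=ctrl.get_obs();print(o['t'],o['ee_pos'],o['width'],o['ft_force'],o['qpos'])
a=ctrl.get_image('top')[120:260,250:420,::-1];b=ctrl.get_image('side')[120:260,240:410,::-1]
cv2.imwrite('pics/c1.png',cv2.resize(np.hstack([a,b]),None,fx=2.35,fy=2.35,interpolation=cv2.INTER_CUBIC))
E
```

```text
t: 2.3
ee_pos: [563.9, 210.9, 222.9]
orientation: [0.607, 3.082, 0.001]
ft_force: [0.6, 0.3, 0.8]
width: 44.1
grasp_force: 0.0
t: 3.3
ee_pos: [656.7, 108.7, 103.7]
orientation: [0.606, 3.081, 0.001]
ft_force: [0.2, -0.5, -0.2]
width: 43.9
grasp_force: 0.0
3.3 [656.70892674 108.72184698 103.72554238] 43.8635659297343 [ 0.16525762 -0.4658679  -0.20764365] [ 1.46192021e-01  6.21301604e-01  1.60466376e+00 -7.70494108e-06
  9.14059081e-01 -1.03613558e+00]
```

View pics/c1.png

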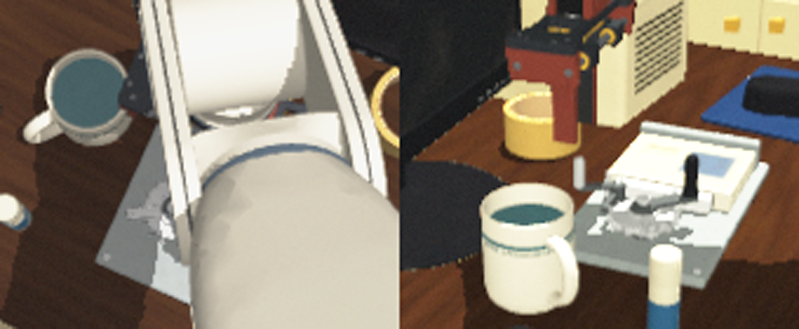

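The side view shows the fingertips about 30 mm above the tab, straddling it. Descending now.

```bash
python3 -m creep '[{"translation":[0,0,12],"angular":[0,0,0],"jaw":0.5},{"translation":[0,0,20],"angular":[0,0,0],"jaw":0.5},{"translation":[0,0,28],"angular":[0,0,0],"jaw":0.5},{"translation":[0,0,36],"angular":[0,0,0],"jaw":0.5},{"translation":[0,0,43],"angular":[0,0,0],"jaw":0.5},{"translation":[0,0,48],"angular":[0,0,0],"jaw":0.5},{"translation":[0,0,51],"angular":[0,0,0],"jaw":0.5},{"translation":[0,0,51],"angular":[0,0,0],"jaw":0.5}]'
python3 -m creep '[{"translation":[0,-4,0],"angular":[0,0,0],"jaw":0.5},{"translation":[0,-8,0],"angular":[0,0,0],"jaw":0.5},{"translation":[0,-12,0],"angular":[0,0,0],"jaw":0.5},{"translation":[0,-15,0],"angular":[0,0,0],"jaw":0.5},{"translation":[0,-18,0],"angular":[0,0,0],"jaw":0.5},{"translation":[0,-20,0],"angular":[0,0,0],"jaw":0.5},{"translation":[0,-22,0],"angular":[0,0,0],"jaw":0.5},{"translation":[0,-24,0],"angular":[0,0,0],"jaw":0.5}]'
```

```text
t: 4.4
ee_pos: [656.0, 108.4, 51.5]
orientation: [-0.607, -3.082, 0.0]
ft_force: [-0.2, 0.3, 0.5]
width: 43.6
grasp_force: 0.0
t: 5.4
ee_pos: [647.4, 86.3, 52.0]
orientation: [0.607, 3.082, 0.001]
ft_force: [2.6, 1.8, 1.2]
width: 43.7
grasp_force: 1.4
```

```bash
python3 -m creep '[{"translation":[0,-3,0],"angular":[0,0,0],"jaw":0.5},{"translation":[0,-6,0],"angular":[0,0,0],"jaw":0.5},{"translation":[0,-9,0],"angular":[0,0,0],"jaw":0.5},{"translation":[0,-12,0],"angular":[0,0,0],"jaw":0.5},{"translation":[0,-15,0],"angular":[0,0,0],"jaw":0.5},{"translation":[0,-18,0],"angular":[0,0,0],"jaw":0.5},{"translation":[0,-20,0],"angular":[0,0,0],"jaw":0.5},{"translation":[0,-22,0],"angular":[0,0,0],"jaw":0.5}]'
python3 - <<'E'
from h import *
import cv2
b=ctrl.get_image('side')[150:250,280:400,::-1]
cv2.imwrite('pics/c2.png',cv2.resize(b,None,fx=5,fy=5,interpolation=cv2.INTER_CUBIC))
p=np.load('p.npy')
for l in(.7,.8,.95):print(l,(proj('side',tab(p,l,75))-[280,150])*5)
E
```

```text
t: 6.4
ee_pos: [638.3, 65.8, 51.6]
orientation: [-0.607, -3.082, 0.0]
ft_force: [1.7, 3.3, 0.2]
width: 44.0
grasp_force: 1.3
0.7 [190.61177425 156.90767419]
0.8 [195.42375497 154.04345951]
0.95 [203.78033639 150.18915838]
```

View pics/c2.png

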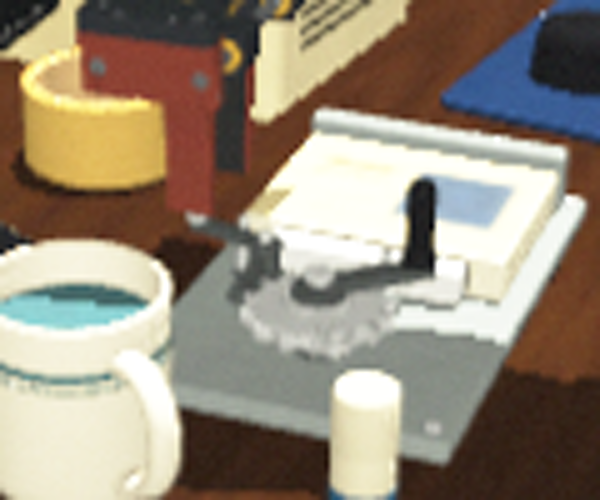

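The finger is pushing the lever as planned: the lever end shows at crop (195,220), beneath the finger. I'll creep to the stop in small steps.

```bash
python3 -m creep '[{"translation":[0,-1,0],"angular":[0,0,0],"jaw":0.5},{"translation":[0,-2,0],"angular":[0,0,0],"jaw":0.5},{"translation":[0,-3,0],"angular":[0,0,0],"jaw":0.5},{"translation":[0,-3.5,0],"angular":[0,0,0],"jaw":0.5},{"translation":[0,-4,0],"angular":[0,0,0],"jaw":0.5},{"translation":[0,-4.5,0],"angular":[0,0,0],"jaw":0.5},{"translation":[0,-4.5,0],"angular":[0,0,0],"jaw":0.5},{"translation":[0,-4.5,0],"angular":[0,0,0],"jaw":0.5}]'
```

```text
t: 7.45
ee_pos: [636.8, 61.6, 51.6]
orientation: [-0.607, -3.082, 0.0]
ft_force: [-1.7, 3.0, -0.3]
width: 43.9
grasp_force: 1.5
```

```bash
python3 -m creep '[{"translation":[0,-0.2,0],"angular":[0,0,0],"jaw":0.5},{"translation":[0,-0.4,0],"angular":[0,0,0],"jaw":0.5},{"translation":[0,-0.6,0],"angular":[0,0,0],"jaw":0.5},{"translation":[0,-0.8,0],"angular":[0,0,0],"jaw":0.5},{"translation":[0,-1,0],"angular":[0,0,0],"jaw":0.5},{"translation":[0,-1,0],"angular":[0,0,0],"jaw":0.5},{"translation":[0,-1,0],"angular":[0,0,0],"jaw":0.5},{"translation":[0,-1,0],"angular":[0,0,0],"jaw":0.5}]'
```

```text
t: 8.45
ee_pos: [636.6, 60.7, 51.7]
orientation: [0.607, 3.082, -0.0]
ft_force: [-0.4, 3.7, -0.7]
width: 44.0
grasp_force: 1.6
```

```bash
python3 -m creep '[{"translation":[0,-0.2,0],"angular":[0,0,0],"jaw":0.5},{"translation":[0,-0.4,0],"angular":[0,0,0],"jaw":0.5},{"translation":[0,-0.6,0],"angular":[0,0,0],"jaw":0.5},{"translation":[0,-0.8,0],"angular":[0,0,0],"jaw":0.5},{"translation":[0,-1,0],"angular":[0,0,0],"jaw":0.5},{"translation":[0,-1,0],"angular":[0,0,0],"jaw":0.5},{"translation":[0,-1,0],"angular":[0,0,0],"jaw":0.5},{"translation":[0,-1,0],"angular":[0,0,0],"jaw":0.5}]'
```

```text
t: 9.45
ee_pos: [636.1, 59.8, 51.7]
orientation: [-0.607, -3.082, 0.0]
ft_force: [0.2, 4.3, -1.6]
width: 44.2
grasp_force: 1.9
```

```bash
python3 -c "
from h import *
o=ctrl.get_obs();print(o['ft_force'],o['ee_pos'],o['grasp_force'])"; python3 -m creep '[{"translation":[0,-0.2,0],"angular":[0,0,0],"jaw":0.5},{"translation":[0,-0.4,0],"angular":[0,0,0],"jaw":0.5},{"translation":[0,-0.6,0],"angular":[0,0,0],"jaw":0.5},{"translation":[0,-0.8,0],"angular":[0,0,0],"jaw":0.5},{"translation":[0,-0.8,0],"angular":[0,0,0],"jaw":0.5},{"translation":[0,-0.8,0],"angular":[0,0,0],"jaw":0.5},{"translation":[0,-0.8,0],"angular":[0,0,0],"jaw":0.5},{"translation":[0,-0.8,0],"angular":[0,0,0],"jaw":0.5}]'
```

```text
[ 0.24667268  4.26093074 -1.57064549] [636.10630323  59.81134643  51.65674045] 1.8643339889240451
t: 10.45
ee_pos: [635.7, 59.1, 51.7]
orientation: [-0.607, -3.082, -0.0]
ft_force: [-1.6, 5.3, -1.3]
width: 43.9
grasp_force: 2.0
```

```bash
python3 -m creep '[{"translation":[0,-0.2,0],"angular":[0,0,0],"jaw":0.5},{"translation":[0,-0.4,0],"angular":[0,0,0],"jaw":0.5},{"translation":[0,-0.6,0],"angular":[0,0,0],"jaw":0.5},{"translation":[0,-0.8,0],"angular":[0,0,0],"jaw":0.5},{"translation":[0,-0.8,0],"angular":[0,0,0],"jaw":0.5},{"translation":[0,-0.8,0],"angular":[0,0,0],"jaw":0.5},{"translation":[0,-0.8,0],"angular":[0,0,0],"jaw":0.5},{"translation":[0,-0.8,0],"angular":[0,0,0],"jaw":0.5}]'
```

```text
t: 11.45
ee_pos: [635.4, 58.6, 51.7]
orientation: [-0.607, -3.082, -0.0]
ft_force: [-1.0, 6.1, -0.8]
width: 44.2
grasp_force: 2.5
```

```bash
python3 -m creep '[{"translation":[0,-0.2,0],"angular":[0,0,0],"jaw":0.5},{"translation":[0,-0.4,0],"angular":[0,0,0],"jaw":0.5},{"translation":[0,-0.6,0],"angular":[0,0,0],"jaw":0.5},{"translation":[0,-0.6,0],"angular":[0,0,0],"jaw":0.5},{"translation":[0,-0.6,0],"angular":[0,0,0],"jaw":0.5},{"translation":[0,-0.6,0],"angular":[0,0,0],"jaw":0.5},{"translation":[0,-0.6,0],"angular":[0,0,0],"jaw":0.5},{"translation":[0,-0.6,0],"angular":[0,0,0],"jaw":0.5}]'
```

```text
t: 12.45
ee_pos: [635.3, 58.4, 51.7]
orientation: [-0.607, -3.082, -0.001]
ft_force: [-1.5, 7.6, -1.2]
width: 43.7
grasp_force: 3.3
```

The lever is home on its stop: force rose while the tool stayed put. I'll back off, lift and go over to the crank.

```bash
python3 -m creep '[{"translation":[0,4,0],"angular":[0,0,0],"jaw":0.5},{"translation":[0,10,0],"angular":[0,0,0],"jaw":0.5},{"translation":[0,16,0],"angular":[0,0,0],"jaw":0.5},{"translation":[0,16.5,-10],"angular":[0,0,0],"jaw":0.5},{"translation":[0,16.5,-30],"angular":[0,0,0],"jaw":0.5},{"translation":[0,16.5,-50],"angular":[0,0,0],"jaw":0.5},{"translation":[0,16.5,-65],"angular":[0,0,0],"jaw":0.5},{"translation":[25,22,-68],"angular":[0,0,-0.1],"jaw":0.5}]'
python3 -m creep '[{"translation":[30,7,0],"angular":[0,0,-0.15],"jaw":0.5},{"translation":[60,14,0],"angular":[0,0,-0.3],"jaw":0.5},{"translation":[80,19,0],"angular":[0,0,-0.45],"jaw":0.5},{"translation":[90,21.5,0],"angular":[0,0,-0.6],"jaw":0.5},{"translation":[90,21.5,0],"angular":[0,0,-0.6],"jaw":0.5},{"translation":[90,21.5,0],"angular":[0,0,-0.6],"jaw":0.5},{"translation":[90,21.5,0],"angular":[0,0,-0.6],"jaw":0.5},{"translation":[90,21.5,0],"angular":[0,0,-0.6],"jaw":0.5}]'
python3 - <<'E'
from h import *
import cv2
from scipy.spatial.transform import Rotation as R
p=np.load('p.npy');o=ctrl.get_obs();M=R.from_rotvec(o['orientation']).as_matrix();print(o['ee_pos'],M.round(3)[:2],o['ft_force'],o['qpos'][5])
print('to peg, tool axes',M.T@(grip(p,1.53,60)-o['ee_pos']))
b=ctrl.get_image('side')[150:250,280:400,::-1]
cv2.imwrite('pics/c3.png',cv2.resize(b,None,fx=5,fy=5,interpolation=cv2.INTER_CUBIC))
print('tab pred',(proj('side',tab(p,.95,75))-[280,150])*5)
for s in(-22,22):print('finger tip',(proj('side',np.array(o['ee_pos'])+M[:,1]*s)-[280,150])*5)
E
```

```text
t: 13.45
ee_pos: [622.5, 87.1, 122.3]
orientation: [0.45, 3.105, 0.002]
ft_force: [0.8, -0.6, 0.1]
width: 44.0
grasp_force: 0.0
t: 14.45
ee_pos: [540.6, 133.6, 119.6]
orientation: [0.485, -3.104, 0.0]
ft_force: [0.4, -0.1, -0.7]
width: 44.1
grasp_force: 0.0
[540.60652202 133.60800547 119.63329662] [[-0.952 -0.305 -0.   ]
 [-0.305  0.952 -0.   ]] [ 0.42024757 -0.10751482 -0.72369873] -1.6598146635123858
to peg, tool axes [-7.05470634  6.28753732 59.63289353]
tab pred [203.78033639 150.18915838]
finger tip [407.99510462  93.6499183 ]
finger tip [449.73077687 130.74879139]
```

View pics/c3.png

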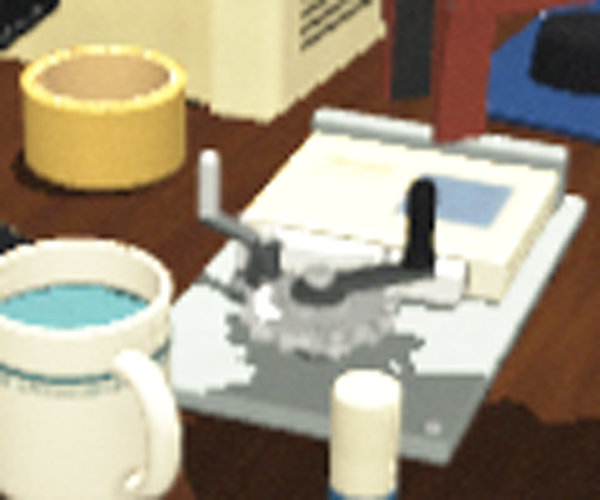

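The lever tab top is at crop (209,153), which matches 0.95 after the known 1 px bias. Peg top is at (423,185). I'll lower around the peg and narrow the jaws to cage it.

```bash
python3 -m creep '[{"translation":[-4,3,0],"angular":[0,0,0],"jaw":0.5},{"translation":[-7,6,5],"angular":[0,0,0],"jaw":0.5},{"translation":[-7,6,18],"angular":[0,0,0],"jaw":0.5},{"translation":[-7,6,30],"angular":[0,0,0],"jaw":0.5},{"translation":[-7,6,42],"angular":[0,0,0],"jaw":0.5},{"translation":[-7,6,52],"angular":[0,0,0],"jaw":0.5},{"translation":[-7,6,58],"angular":[0,0,0],"jaw":0.5},{"translation":[-7,6,59],"angular":[0,0,0],"jaw":0.5}]'
python3 -m creep '[{"translation":[0,0,0],"angular":[0,0,0],"jaw":0.4},{"translation":[0,0,0],"angular":[0,0,0],"jaw":0.35},{"translation":[0,0,0],"angular":[0,0,0],"jaw":0.3},{"translation":[0,0,0],"angular":[0,0,0],"jaw":0.25},{"translation":[0,0,0],"angular":[0,0,0],"jaw":0.25},{"translation":[0,0,0],"angular":[0,0,0],"jaw":0.25},{"translation":[0,0,0],"angular":[0,0,0],"jaw":0.25},{"translation":[0,0,0],"angular":[0,0,0],"jaw":0.25}]'
```

```text
t: 15.5
ee_pos: [545.0, 141.6, 60.2]
orientation: [0.487, -3.103, 0.0]
ft_force: [-0.4, -0.0, -0.4]
width: 44.3
grasp_force: 0.0
t: 16.5
ee_pos: [545.1, 141.7, 60.7]
orientation: [0.487, -3.104, 0.0]
ft_force: [0.9, -0.2, 0.4]
width: 22.1
grasp_force: 0.0
```

```bash
python3 -m creep '[{"translation":[0,-0.5,0],"angular":[0,0,0],"jaw":0.25},{"translation":[0,-1,0],"angular":[0,0,0],"jaw":0.25},{"translation":[0,-1.5,0],"angular":[0,0,0],"jaw":0.25},{"translation":[0,-2,0],"angular":[0,0,0],"jaw":0.25},{"translation":[0,-2.5,0],"angular":[0,0,0],"jaw":0.25},{"translation":[0,-3,0],"angular":[0,0,0],"jaw":0.25},{"translation":[0,-3.5,0],"angular":[0,0,0],"jaw":0.25},{"translation":[0,-4,0],"angular":[0,0,0],"jaw":0.25}]'
```

```text
t: 17.5
ee_pos: [546.3, 138.0, 60.7]
orientation: [0.487, -3.104, -0.0]
ft_force: [-0.8, 1.6, -0.1]
width: 22.1
grasp_force: 0.8
```

```bash
python3 -m creep '[{"translation":[0,-0.3,0],"angular":[0,0,0],"jaw":0.25},{"translation":[0,-0.6,0],"angular":[0,0,0],"jaw":0.25},{"translation":[0,-0.9,0],"angular":[0,0,0],"jaw":0.25},{"translation":[0,-1.2,0],"angular":[0,0,0],"jaw":0.25},{"translation":[0,-1.5,0],"angular":[0,0,0],"jaw":0.25},{"translation":[0,-1.5,0],"angular":[0,0,0],"jaw":0.25},{"translation":[0,-1.5,0],"angular":[0,0,0],"jaw":0.25},{"translation":[0,-1.5,0],"angular":[0,0,0],"jaw":0.25}]'
```

```text
t: 18.5
ee_pos: [546.6, 136.9, 60.7]
orientation: [0.487, -3.103, -0.001]
ft_force: [-1.5, 4.5, 1.2]
width: 21.8
grasp_force: 3.0
```

```bash
python3 -m creep '[{"translation":[0,-0.4,0],"angular":[0,0,0],"jaw":0.25},{"translation":[0,-0.8,0],"angular":[0,0,0],"jaw":0.25},{"translation":[0,-1.2,0],"angular":[0,0,0],"jaw":0.25},{"translation":[0,-1.6,0],"angular":[0,0,0],"jaw":0.25},{"translation":[0,-2,0],"angular":[0,0,0],"jaw":0.25},{"translation":[0,-2,0],"angular":[0,0,0],"jaw":0.25},{"translation":[0,-2,0],"angular":[0,0,0],"jaw":0.25},{"translation":[0,-2,0],"angular":[0,0,0],"jaw":0.25}]'
```

```text
t: 19.5
ee_pos: [546.8, 135.5, 60.6]
orientation: [0.486, -3.103, -0.002]
ft_force: [-2.5, 9.1, 0.8]
width: 22.1
grasp_force: 4.7
```

```bash
python3 -m creep '[{"translation":[0,-0.3,0],"angular":[0,0,0],"jaw":0.25},{"translation":[0,-0.6,0],"angular":[0,0,0],"jaw":0.25},{"translation":[0,-0.9,0],"angular":[0,0,0],"jaw":0.25},{"translation":[0,-1,0],"angular":[0,0,0],"jaw":0.25},{"translation":[0,-1,0],"angular":[0,0,0],"jaw":0.25},{"translation":[0,-1,0],"angular":[0,0,0],"jaw":0.25},{"translation":[0,-1,0],"angular":[0,0,0],"jaw":0.25},{"translation":[0,-1,0],"angular":[0,0,0],"jaw":0.25}]'
```

```text
t: 20.5
ee_pos: [547.1, 134.6, 60.6]
orientation: [0.486, -3.103, -0.002]
ft_force: [-3.5, 8.4, 1.8]
width: 22.5
grasp_force: 4.9
```

Force has levelled off near 9.2 N, so the crank is now turning. One more millimetre, then I'll check the pawl.

```bash
python3 -m creep '[{"translation":[0,-0.3,0],"angular":[0,0,0],"jaw":0.25},{"translation":[0,-0.6,0],"angular":[0,0,0],"jaw":0.25},{"translation":[0,-0.9,0],"angular":[0,0,0],"jaw":0.25},{"translation":[0,-1.2,0],"angular":[0,0,0],"jaw":0.25},{"translation":[0,-1.2,0],"angular":[0,0,0],"jaw":0.25},{"translation":[0,-1.2,0],"angular":[0,0,0],"jaw":0.25},{"translation":[0,-1.2,0],"angular":[0,0,0],"jaw":0.25},{"translation":[0,-1.2,0],"angular":[0,0,0],"jaw":0.25}]'
python3 - <<'E'
from h import *
import cv2
p=np.load('p.npy')
b=ctrl.get_image('side'); print([ (d['rect'],d['score']) for d in ctrl.look_for('side','pawl_nose')[:2]])
# nose at radius 39 from pivot (-37,41); in wheel y=33, clear y>42
for y in(33,42.5,46):
    x=-37-np.sqrt(39**2-(y-41)**2); print(y,proj('side',W(p,x,y,32.5)),(proj('side',W(p,x,y,32.5))-[300,170])*10)
a=cv2.imread('pics/side0.png')[170:225,300:340]; b=b[170:225,300:340,::-1]; c=cv2.imread('pics/c3.png')
cv2.imwrite('pics/c4.png',cv2.resize(np.hstack([a,b]),None,fx=10,fy=10,interpolation=cv2.INTER_CUBIC))
E
```

```text
t: 21.5
ee_pos: [547.3, 133.5, 60.6]
orientation: [0.486, -3.103, -0.002]
ft_force: [-4.2, 8.4, 1.5]
width: 22.0
grasp_force: 4.9
[([320.1, 177.1, 338.3, 209.8], 0.62), ([316.4, 198.2, 336.8, 212.5], 0.5)]
33 [329.3731298  208.73760715] [293.73129804 387.37607151]
42.5 [325.47668949 208.14074932] [254.76689494 381.40749317]
46 [324.1402963  207.80995195] [241.40296295 378.0995195 ]
```

View pics/c4.png

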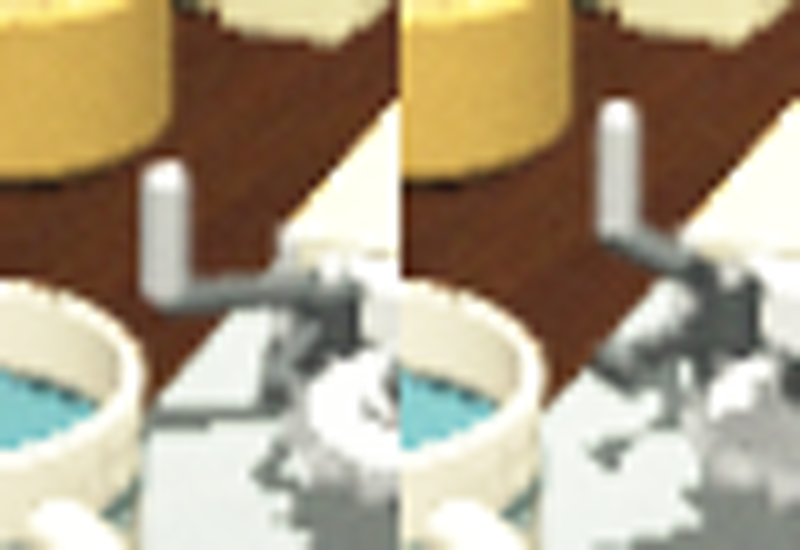

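```bash
python3 - <<'E'
from h import *
import cv2
p=np.load('p.npy')
b=ctrl.get_image('side')[185:220,305:345,::-1]
c=cv2.resize(cv2.imread('pics/c3.png'),(120,100),interpolation=cv2.INTER_AREA)[35:70,25:65]
cv2.imwrite('pics/c5.png',cv2.resize(np.hstack([c,b]),None,fx=10,fy=10,interpolation=cv2.INTER_CUBIC))
for y in(33,42.5,46,50,55,60,67):
    x=-37-np.sqrt(39**2-(y-41)**2); print(y,(proj('side',W(p,x,y,32.5))-[305,185])*10)
print(ctrl.get_obs()['t'])
E
```

```text
33 [243.73129804 237.37607151]
42.5 [204.76689494 231.40749317]
46 [191.40296295 228.0995195 ]
50 [176.81387584 223.58155706]
55 [159.68271012 216.76819709]
60 [143.94508872 208.51097476]
67 [124.89388758 193.89434348]
21.65
```

View pics/c5.png

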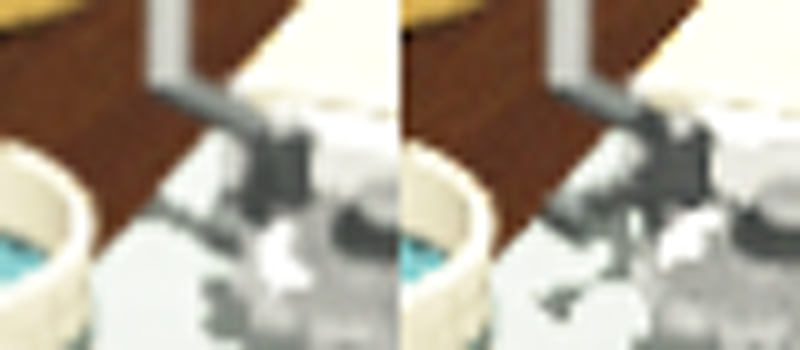

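The pawl has swung clear: its bar now points to panel (155,215), which is y ≈ 55 mm. Next I'll compute the easing arc, which is the same set of rows in the tool frame for every call.

```bash
python3 - <<'E'
from h import *
from scipy.spatial.transform import Rotation as R
p=np.load('p.npy');o=ctrl.get_obs();M=R.from_rotvec(o['orientation']).as_matrix()
c=M.T@(W(p,-75,0,o['ee_pos'][2])-o['ee_pos']);print(c,M.round(3)[:2],M.T@(grip(p,1.575,60)-o['ee_pos']),M.T@o['ft_force'])
for k in range(1,9):
    th=.03*k; print(round(th,3),(c-R.from_rotvec([0,0,th]).apply(c)).round(2))
E
```

```text
[-5.06647174e+01  8.67051013e+00 -3.30409567e-02] [[-0.952 -0.306 -0.001]
 [-0.306  0.952  0.001]] [-0.72521626  6.22272369  0.64119897] [ 1.28131074  9.1997858  -1.66684436]
0.03 [0.24 1.52 0.  ]
0.06 [0.43 3.05 0.  ]
0.09 [0.57 4.59 0.  ]
0.12 [0.67 6.13 0.  ]
0.15 [0.73 7.67 0.  ]
0.18 [0.73 9.21 0.  ]
0.21 [ 0.69 10.75  0.  ]
0.24 [ 0.61 12.29  0.  ]
```

```bash
python3 -m creep '[{"translation":[0.1,0.6,0],"angular":[0,0,0.012],"jaw":0.25},{"translation":[0.25,1.7,0],"angular":[0,0,0.033],"jaw":0.25},{"translation":[0.4,3,0],"angular":[0,0,0.06],"jaw":0.25},{"translation":[0.55,4.6,0],"angular":[0,0,0.09],"jaw":0.25},{"translation":[0.65,6.1,0],"angular":[0,0,0.12],"jaw":0.25},{"translation":[0.7,7.7,0],"angular":[0,0,0.15],"jaw":0.25},{"translation":[0.7,9.2,0],"angular":[0,0,0.18],"jaw":0.25},{"translation":[0.7,10.7,0],"angular":[0,0,0.21],"jaw":0.25}]'
```

```text
t: 22.65
ee_pos: [543.5, 143.3, 60.6]
orientation: [0.157, -3.137, -0.002]
ft_force: [-3.7, 8.1, 1.8]
width: 22.0
grasp_force: 4.3
```

```bash
python3 -m creep '[{"translation":[0.25,1.5,0],"angular":[0,0,0.03],"jaw":0.25},{"translation":[0.4,3,0],"angular":[0,0,0.06],"jaw":0.25},{"translation":[0.55,4.6,0],"angular":[0,0,0.09],"jaw":0.25},{"translation":[0.65,6.1,0],"angular":[0,0,0.12],"jaw":0.25},{"translation":[0.7,7.7,0],"angular":[0,0,0.15],"jaw":0.25},{"translation":[0.7,9.2,0],"angular":[0,0,0.18],"jaw":0.25},{"translation":[0.7,10.7,0],"angular":[0,0,0.21],"jaw":0.25},{"translation":[0.6,12.3,0],"angular":[0,0,0.24],"jaw":0.25}]'
python3 - <<'E'
from h import *
from scipy.spatial.transform import Rotation as R
p=np.load('p.npy');o=ctrl.get_obs();M=R.from_rotvec(o['orientation']).as_matrix()
print(M.T@(W(p,-75,0,o['ee_pos'][2])-o['ee_pos']),M.T@o['ft_force'])
E
```

```text
t: 23.65
ee_pos: [541.8, 155.5, 60.7]
orientation: [-0.219, -3.133, -0.001]
ft_force: [-3.4, 8.2, 0.4]
width: 22.2
grasp_force: 3.8
[-5.04159567e+01  8.82368317e+00 -4.32239526e-02] [ 4.5157509   7.63055657 -0.37881521]
```

```bash
python3 -m creep '[{"translation":[0.35,1.5,0],"angular":[0,0,0.03],"jaw":0.25},{"translation":[0.65,3,0],"angular":[0,0,0.06],"jaw":0.25},{"translation":[0.9,4.6,0],"angular":[0,0,0.09],"jaw":0.25},{"translation":[1.1,6.1,0],"angular":[0,0,0.12],"jaw":0.25},{"translation":[1.3,7.7,0],"angular":[0,0,0.15],"jaw":0.25},{"translation":[1.4,9.2,0],"angular":[0,0,0.18],"jaw":0.25},{"translation":[1.5,10.7,0],"angular":[0,0,0.21],"jaw":0.25},{"translation":[1.5,12.3,0],"angular":[0,0,0.24],"jaw":0.25}]'
python3 - <<'E'
from h import *
from scipy.spatial.transform import Rotation as R
o=ctrl.get_obs();M=R.from_rotvec(o['orientation']).as_matrix()
print(M.T@o['ft_force'])
E
```

```text
t: 24.65
ee_pos: [543.1, 167.9, 60.7]
orientation: [0.593, 3.084, 0.002]
ft_force: [0.4, 6.7, -2.2]
width: 22.3
grasp_force: 3.2
[2.13652955 6.4003619  2.20912287]
```

```bash
python3 -m creep '[{"translation":[0.3,1.5,0],"angular":[0,0,0.03],"jaw":0.25},{"translation":[0.5,3,0],"angular":[0,0,0.06],"jaw":0.25},{"translation":[0.7,4.6,0],"angular":[0,0,0.09],"jaw":0.25},{"translation":[0.9,6.1,0],"angular":[0,0,0.12],"jaw":0.25},{"translation":[1,7.7,0],"angular":[0,0,0.15],"jaw":0.25},{"translation":[1.1,9.2,0],"angular":[0,0,0.18],"jaw":0.25},{"translation":[1.1,10.7,0],"angular":[0,0,0.21],"jaw":0.25},{"translation":[1.1,12.3,0],"angular":[0,0,0.24],"jaw":0.25}]'
python3 -c "
from h import *
from scipy.spatial.transform import Rotation as R
o=ctrl.get_obs();M=R.from_rotvec(o['orientation']).as_matrix()
print(M.T@o['ft_force'])"
```

```text
t: 25.65
ee_pos: [547.2, 179.5, 60.7]
orientation: [0.957, 2.99, 0.002]
ft_force: [2.6, 5.1, -3.9]
width: 21.9
grasp_force: 2.6
[0.88329906 5.65734736 3.88243119]
```

```bash
python3 -m creep '[{"translation":[0.3,1.5,0],"angular":[0,0,0.03],"jaw":0.25},{"translation":[0.5,3,0],"angular":[0,0,0.06],"jaw":0.25},{"translation":[0.7,4.6,0],"angular":[0,0,0.09],"jaw":0.25},{"translation":[0.9,6.1,0],"angular":[0,0,0.12],"jaw":0.25},{"translation":[1,7.7,0],"angular":[0,0,0.15],"jaw":0.25},{"translation":[1.1,9.2,0],"angular":[0,0,0.18],"jaw":0.25},{"translation":[1.1,10.7,0],"angular":[0,0,0.21],"jaw":0.25},{"translation":[1.1,12.3,0],"angular":[0,0,0.24],"jaw":0.25}]'
python3 -c "
from h import *
from scipy.spatial.transform import Rotation as R
o=ctrl.get_obs();M=R.from_rotvec(o['orientation']).as_matrix();p=np.load('p.npy')
print(M.T@o['ft_force'],M.T@(W(p,-75,0,60)-o['ee_pos']),M.T@(grip(p,0,60)-o['ee_pos']),o['qpos'][5])"
```

```text
t: 26.65
ee_pos: [552.9, 189.4, 61.0]
orientation: [1.31, 2.854, 0.001]
ft_force: [5.6, 0.5, -1.0]
width: 21.7
grasp_force: 2.0
[-3.2908655   4.57067592  0.97013388] [-50.50705023   9.39400563   1.00135752] [-3.61623649 26.75059453  0.98114724] -0.39982660414992094
```

```bash
python3 -m creep '[{"translation":[0.1,1.5,0],"angular":[0,0,0.03],"jaw":0.25},{"translation":[0.15,3,0],"angular":[0,0,0.06],"jaw":0.25},{"translation":[0.2,4.6,0],"angular":[0,0,0.09],"jaw":0.25},{"translation":[0.2,6.1,0],"angular":[0,0,0.12],"jaw":0.25},{"translation":[0.1,7.7,0],"angular":[0,0,0.15],"jaw":0.25},{"translation":[0,9.2,0],"angular":[0,0,0.18],"jaw":0.25},{"translation":[-0.1,10.7,0],"angular":[0,0,0.21],"jaw":0.25},{"translation":[-0.2,12.3,0],"angular":[0,0,0.24],"jaw":0.25}]'
python3 -c "
from h import *
from scipy.spatial.transform import Rotation as R
o=ctrl.get_obs();M=R.from_rotvec(o['orientation']).as_matrix();p=np.load('p.npy')
print(M.T@o['ft_force'],M.T@(grip(p,0,60)-o['ee_pos']))"
```

```text
t: 27.65
ee_pos: [561.6, 197.5, 60.6]
orientation: [-1.643, -2.677, 0.0]
ft_force: [3.0, 2.2, 2.6]
width: 22.2
grasp_force: 1.6
[ 0.61220133  3.64453952 -2.59502045] [-0.46179924 15.41648336  0.59802663]
```

```bash
python3 -m creep '[{"translation":[0.1,0.8,0],"angular":[0,0,0.015],"jaw":0.25},{"translation":[0.2,1.5,0],"angular":[0,0,0.03],"jaw":0.25},{"translation":[0.25,2.3,0],"angular":[0,0,0.045],"jaw":0.25},{"translation":[0.3,3,0],"angular":[0,0,0.06],"jaw":0.25},{"translation":[0.3,3.7,0],"angular":[0,0,0.075],"jaw":0.25},{"translation":[0.3,4.5,0],"angular":[0,0,0.09],"jaw":0.25},{"translation":[0.3,5.2,0],"angular":[0,0,0.105],"jaw":0.25},{"translation":[0.3,6,0],"angular":[0,0,0.12],"jaw":0.25}]'
python3 -c "
from h import *
from scipy.spatial.transform import Rotation as R
o=ctrl.get_obs();M=R.from_rotvec(o['orientation']).as_matrix();p=np.load('p.npy')
print(M.T@o['ft_force'],M.T@(grip(p,0,60)-o['ee_pos']))"
```

```text
t: 28.65
ee_pos: [566.9, 200.3, 60.5]
orientation: [-1.799, -2.575, 0.0]
ft_force: [2.0, 3.6, 0.3]
width: 22.0
grasp_force: 1.4
[ 2.66860191  3.13286123 -0.33142607] [0.57004423 9.40977599 0.54550938]
```

```bash
python3 -m creep '[{"translation":[0.2,0.5,0],"angular":[0,0,0.01],"jaw":0.25},{"translation":[0.4,1,0],"angular":[0,0,0.02],"jaw":0.25},{"translation":[0.5,1.5,0],"angular":[0,0,0.03],"jaw":0.25},{"translation":[0.6,2,0],"angular":[0,0,0.04],"jaw":0.25},{"translation":[0.6,2.5,0],"angular":[0,0,0.05],"jaw":0.25},{"translation":[0.6,3,0],"angular":[0,0,0.06],"jaw":0.25},{"translation":[0.6,3.5,0],"angular":[0,0,0.07],"jaw":0.25},{"translation":[0.6,4,0],"angular":[0,0,0.08],"jaw":0.25}]'
```

```text
t: 29.65
ee_pos: [570.5, 202.3, 60.6]
orientation: [-1.9, -2.501, 0.0]
ft_force: [1.5, 0.6, -2.5]
width: 21.9
grasp_force: 1.2
```

```bash
python3 -m creep '[{"translation":[0,0.3,0],"angular":[0,0,0.006],"jaw":0.25},{"translation":[0,0.6,0],"angular":[0,0,0.012],"jaw":0.25},{"translation":[0,0.9,0],"angular":[0,0,0.018],"jaw":0.25},{"translation":[0,1.2,0],"angular":[0,0,0.024],"jaw":0.25},{"translation":[0,1.5,0],"angular":[0,0,0.03],"jaw":0.25},{"translation":[0,1.8,0],"angular":[0,0,0.036],"jaw":0.25},{"translation":[0,2,0],"angular":[0,0,0.04],"jaw":0.25},{"translation":[0,2,0],"angular":[0,0,0.04],"jaw":0.25}]'
```

```text
t: 30.65
ee_pos: [572.5, 202.9, 60.7]
orientation: [-1.949, -2.464, 0.0]
ft_force: [0.5, -0.5, 0.6]
width: 21.8
grasp_force: 0.0
```

The load has dropped to zero, so the crank is resting on its slack stop. I'll centre the tool, open, lift straight up and check.

```bash
python3 -m creep '[{"translation":[0,1,0],"angular":[0,0,0],"jaw":0.3},{"translation":[0,2,0],"angular":[0,0,0],"jaw":0.4},{"translation":[0,3,0],"angular":[0,0,0],"jaw":0.45},{"translation":[0,3,0],"angular":[0,0,0],"jaw":0.5},{"translation":[0,3,-10],"angular":[0,0,0],"jaw":0.5},{"translation":[0,3,-30],"angular":[0,0,0],"jaw":0.5},{"translation":[0,3,-55],"angular":[0,0,0],"jaw":0.5},{"translation":[0,3,-80],"angular":[0,0,0],"jaw":0.5}]'
python3 -m creep '[{"translation":[15,0,-20],"angular":[0,0,0],"jaw":0.5},{"translation":[35,0,-40],"angular":[0,0,0],"jaw":0.5},{"translation":[65,0,-60],"angular":[0,0,0],"jaw":0.5},{"translation":[95,0,-80],"angular":[0,0,0],"jaw":0.5},{"translation":[110,0,-90],"angular":[0,0,0],"jaw":0.5},{"translation":[115,0,-90],"angular":[0,0,0],"jaw":0.5},{"translation":[115,0,-90],"angular":[0,0,0],"jaw":0.5},{"translation":[115,0,-90],"angular":[0,0,0],"jaw":0.5}]'
python3 - <<'E'
from h import *
import cv2
p=np.load('p.npy')
b=ctrl.get_image('side')[145:275,260:410,::-1]
cv2.imwrite('pics/c6.png',cv2.resize(b,None,fx=4.5,fy=4.5,interpolation=cv2.INTER_CUBIC))
for d in(0,.05,.1,.2):print(d,(proj('side',grip(p,d,90))-[260,145])*4.5)
print((proj('side',tab(p,.95,75))-[260,145])*4.5)
E
```

```text
t: 31.65
ee_pos: [575.7, 203.7, 143.0]
orientation: [1.949, 2.463, 0.002]
ft_force: [-0.7, -0.2, 0.4]
width: 43.9
grasp_force: 0.0
t: 32.65
ee_pos: [548.7, 314.4, 229.8]
orientation: [-1.95, -2.462, 0.003]
ft_force: [0.2, 0.5, -0.1]
width: 43.9
grasp_force: 0.0
0 [419.53606316 240.99186724]
0.05 [424.16065238 240.00845525]
0.1 [428.64690358 238.91817749]
0.2 [437.15608819 236.43104627]
[273.40230275 157.67024255]
```

View pics/c6.png

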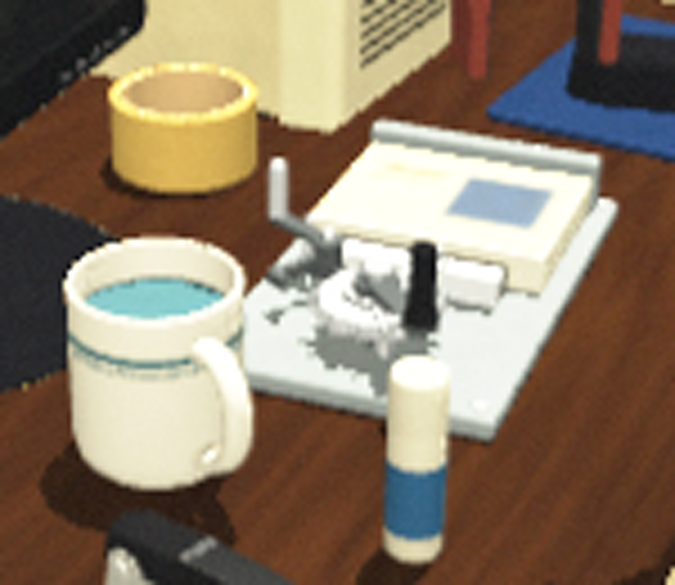

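The peg top at (424,247) matches slack once the known bias is allowed for. The tab at (278,162) is still right over, and the mug, glue stick, stapler and tape are where they were.

```bash
python3 -c "
from workcell import ctrl
print(ctrl.close_job())"
```

```text
the job is handed in; nothing more can be done
None
```

The job is handed in: I threw the lever fully over, wound the crank about 2 mm at the handle until the pawl sprang clear, and eased it back to slack under load. The last picture shows the lever still over and nothing else on the desk moved; I got no verdict back.

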